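# Load the tape unwinder and lock its axle

## Task

Get the tape unwinder ready for class: push the spool of tape back on the unwinder until it sits against both stop pins, then take the axle with the red handle out of the wooden block and thread it down through the arm and the spool. Turn it to feel for the slot at the bottom until it drops fully home; then turn it clockwise as far as it will go, a quarter turn, to lock it, and let go. Leave the needle machine, the ink bottle and the tub where they are.

Things in the scene. Friction and masses are not known exactly. Their poses are not given: they have to be found in the camera images.
- unwinder: Grey tape unwinder, fixed. Origin on the table under the vertical axle axis; z up, +x is the way the spool is pushed in. Base x -148 to +78, y +-76, 32 mm high. Black rails 96 mm apart stand 14 mm over the base at x -30 to 50, flaring to 124 mm apart at x -74. Column x 54 to 74 carries the arm: x -20 to 74, 40 mm wide, 100 to 112 mm above the table. Cutter post at x -12, y 65, 88 mm high.
- unwinder_bush (a point): Centre of the brass-lined hole, 18 mm across, at the top face of the unwinder's arm, 112 mm above the table, on the axle axis.
- unwinder_stops (a point): Point on the base top (32 mm above the table) midway between two steel stop pins, 42 mm behind the axle axis; the pins are 12 mm across, 59 mm apart and 28 mm high. A spool that touches both has its bore on the axle axis.
- unwinder_axis (a point): The axle axis at the base top, 32 mm above the table: where the spool's origin belongs, and the middle of the quarter-turn receptacle, a brass cover flush with the base, 6 mm thick, with one slot 19 x 8 mm. It was pressed in at no set angle: the slot's length lies anywhere within 46 degrees either side of the unwinder's x axis, not measured and covered once the spool is home.
- spool: Spool of beige tape with white flanges and a blue hub, 90 mm across, 55 mm high, standing upright on the unwinder's base, 0.3 kg, loose. Origin at the centre of its underside, z along its bore, which is 19 mm across and goes right through.
- axle: Steel axle, 140 mm long, 0.18 kg, at first upright in the wooden block. Origin at the tip of its nose, z towards the red handle. Tapered nose, 6 mm across, up to 20 mm, with a rounded cross pin (6 mm thick, 16 mm long, along x) at 10 mm; rod 16 mm across with a domed end from 20 mm; collar 26 mm across from 103 mm; red bar handle from 112 to 140 mm, 52 mm long along x, 14 mm thick along y.
- axle_grip (a point): Centre of the red handle bar, 126 mm above the nose tip: where to grip. With the cross pin lying across the slot the axle rests with its tip 25 mm above the table; within about 11 degrees of the slot it drops 14 mm to fully home (tip at 11 mm, the collar 2 mm above the arm). It comes out again only at that angle.
- lock (a joint): Follower under the slotted cover, rad: 0 open (its slot lies under that of the cover), 1.57 locked, at its stop. Only the axle's cross pin turns it, clockwise seen from above, with about 15 degrees of play to take up first; it stays where it is left (friction about 0.04 N m).
- tool_block: Light wooden block 180 x 60 x 70 mm, fixed. Origin at the centre of its underside, long side along its x. The axle stands in its hole at x +60 (17.5 mm across, 56 mm deep); a marker and a pencil stand at x -35 and -68 and reach 155 mm above the table.
- needle_machine: Rotary needle machine, black and white rod shape, 34 mm thick, 197 mm long along its y, lying on the open sketch page left of the unwinder; origin under its middle. Stays where it is.
- black_ink: Black ink bottle with a nozzle cap, 32 mm across, 98 mm high; origin at the centre of its underside. Stays where it is.
- jelly_tub: White tub with a blue lid, 59 mm across, 44 mm high; origin at the centre of its underside. Stays where it is.
Things that resemble listed ones, but are neither listed nor needed, are in the scene too. Leave any blue look-alike of the axle alone.

How it is judged:
On the way, in this order (a step that is already met when the one before it is completed fails the run):
1. the spool stands upright against the stop pins, within 5 mm of its place (distance between spool and unwinder_axis below 0.005 m and angle between spool's own z axis and vertical below 0.05 rad), for 0.2 s.
2. the axle is threaded through arm and spool, its nose at the receptacle (horizontal distance between axle and unwinder_axis below 0.004 m and height (world z) of axle below 0.03 m and angle between axle's own z axis and vertical below 0.06 rad and distance between spool and unwinder_axis below 0.005 m), for 0.1 s.
At the end, for the whole second after the job is handed in: The axle stands upright through arm, spool and receptacle, fully home (tip no more than 16.5 mm above the table, within 4 mm of the axis, tilted less than 0.06 rad), the lock turned past 1.3 rad of its 1.57, the spool within 5 mm of its place, all released and at rest (value of joint lock above 1.3 rad and height (world z) of axle below 0.0165 m and horizontal distance between axle and unwinder_axis below 0.004 m and angle between axle's own z axis and vertical below 0.06 rad and distance between spool and unwinder_axis below 0.005 m and linear speed of each of axle, spool below 0.02 m/s); the robot touches nothing.
It fails at once if the ink bottle is pushed more than 30 mm or tipped (distance of black_ink from where it was at the start of the episode above 0.03 m or angle between black_ink's own z axis and vertical above 0.3 rad).
It fails at once if the tub is pushed more than 30 mm (distance of jelly_tub from where it was at the start of the episode above 0.03 m).
It fails at once if the spool is tipped over (angle between spool's own z axis and vertical above 0.4 rad).
It fails at once if the needle machine is pushed more than 30 mm (distance of needle_machine from where it was at the start of the episode above 0.03 m).
It also fails if it takes over 72 s, if anything falls off the work surface, if the arm or the gripper's body presses on something with over 40 N, if the wrist force passes 120 N, or if a joint passes its speed limit or range.

## Robot

A 6-joint arm with a two-finger parallel gripper is mounted at the origin on the work surface; the furniture and walls round the work are solid. World frame = base frame: x ahead of the robot, y to its left, z up, the work surface at z = 0. Lengths are in m, angles in rad, forces in N, time in s.
With the tool pointing down it reaches from about 0.275 to 0.725 m from the base axis. Payload 5.6 kg.
Tool frame: the origin (TCP) lies on the centre line of the jaws, within the pads' length; the fingertips stand 11 mm ahead of it and the grasp point (between the pads) lies 8 mm behind it; z points along the fingers, y is the line along which they close (so a half turn about z gives the same grasp; the last joint's range is limited). The gripper opens to 85 mm and grips with 20 to 120 N. Pads are 22 mm wide; open, the fingers measure 114 mm over their backs; the gripper's body (76 mm by 85 mm) begins 54 mm behind the grasp point. The pads swing forward as they close: fully open they stand 13 mm farther back than shut.
Start: joints at [-1.006, 0.255, 0.108, 0, -1.424, -0.285], TCP at [0.152, -0.529, 0.242] pointing down, gripper open.
Joint ranges: [-2.95, 2.95], [-1.21, 1.97], [-1.09, 1.5], [-2.87, 1.71], [-2.94, -0.07], [-3.05, 3.05]. Speed limits (rad/s): [2.57, 2.57, 3.14, 3.14, 3.14, 3.14].

## Interface

Orientations are given as a unit quaternion [w, x, y, z].
In Python, from workcell import robot gives the robot as it stands.
- The arm moves only by the tool arm_command, never from a script. Its argument "motion" is a list of rows, each a list of 3 entries, a list of its own where there are three numbers: the opening, from 0 (shut) to 1 (fully open), then the shift along the tool's x, y, z scaled (see below), then the turn, a rotation vector about the tool's x, y, z scaled (see below). A call has 1 to 12 rows; each row is the pose to reach, as a shift and turn from the pose commanded when the call began, along the tool's axes at that moment, turning the shorter way round; what a row does not reach only later rows make up. The controller multiplies each number of a shift by 0.1 m and each number of a turn by 360 degrees. A row lasts 1/12 s, in which the tool goes at most 41.7 mm and 7.16 degrees, less where a joint would pass 70% of its speed; a pose out of reach is approached as far as the arm can. A call with a number of a shift or a turn outside -1 to 1 is refused whole. A call with a gripper value outside its range is refused whole. The fingers move at their own pace and stop on an object; "force" is the grip in N (left out, the last holds). Time passes only in rows, so rows that repeat a pose let the fingers close. It gives the time, the measured TCP pose, the force, the opening and the grip force at its end, in the units of the state.
- robot.read_state(): the state, without advancing time (a new reading comes with each control period).
- robot.camera(name): name is "scene" or "side" or "wrist"; returns a dict with "img" (400x640x3 uint8, red, green, blue), "K" (3x3 intrinsics, pixels), "extrinsics" (4x4, takes a point from camera to world coordinates). Camera axes: x right, y down, z forward; pixel columns grow to the right and rows downward; lengths in m; the calibration is good to about 2 mm. A picture is of the moment at which its call begins. There is no depth.
- robot.job_done(): hands the job in; it is judged then, once.
Trained networks look in a picture, given as the dict that the camera call returned (one of the last four; its "shot" number tells which), for a name from the list of things; names that differ only in an ending like _2 or _b are one class to them, and where a whole thing is asked for, a point or a joint stands for the part that bears it (a point fixed in the world has none). Each returns a list of dicts, best first, with "conf" (0 to 1); they miss things now and then, are a little off and sometimes report something else, mostly with a low value. They report only what shows in the picture. A call takes as long as a camera call. They do not tell look-alikes from the thing itself.
- robot.boxes_of(picture, query): "point" ([row, column] in pixels, amid what is visible of it).
- robot.outline_of(picture, query): "pixels" (400x640 bool, what is visible of it) and "point" ([row, column] in pixels, amid what is visible of it).
- robot.landmark_of(picture, query): "point" ([row, column] in pixels: a listed point, or the origin of a listed thing).
The state is a dict: "clock": time; "qpos": joint angles; "joint_vel": joint speeds; "effort": joint torques, N m; "ee_pos": TCP position; "tool_rot": TCP orientation; "ft_force": force on the tool from outside, world axes, zero at the start; "torque": the same for the moment, N m; "grip_width": finger opening in m; "gripper_force": force on a finger pad.
Only numpy, scipy, OpenCV 4.12 (cv2) and the standard library are available. Lean on these libraries where they do the work, as an engineer would, in place of code of your own. Each camera call takes 0.05 s, during which the arm holds its last target. There are 200 camera calls.

## Working session

There is one attempt and no reset: what is moved stays moved. The work goes in short steps, Python scripts to look and compute and a tool call to move; the robot and the scene stay as the last step left them, time stands still between calls to the robot, and variables do not carry over. Pictures are saved under pics/ and viewed, at most 10 in all, crops included, and the job is handed in when it is done.

Besides the shell and the picture viewer there is one more tool, called after "Call:" as name(argument=value, ...), one argument or row to a line, values as JSON. arm_command: Moves the arm, as the interface text tells. Shifts and turns lie within -1 to 1; 1 stands for 0.1 m of shift or 360 degrees of turn. Its arguments: {"type":"object","properties":{"motion":{"type":"array","items":{"type":"array"}},"force":{"type":"number"}},"required":["motion"]}

```bash
mkdir -p pics
cat > h.py <<'E'
import numpy as np, cv2
from workcell import robot
from scipy.spatial.transform import Rotation as R
def save(p,n): cv2.imwrite('pics/'+n+'.png',cv2.cvtColor(p['img'],cv2.COLOR_RGB2BGR))
def proj(p,X):
    E=np.array(p['extrinsics']);X=np.atleast_2d(X);c=(X-E[:3,3])@E[:3,:3];u=c@np.array(p['K']).T
    return (u[:,:2]/u[:,2:])[:,::-1]   # row,col
def ray(p,rc):
    E=np.array(p['extrinsics']);d=E[:3,:3]@np.linalg.inv(p['K'])@[rc[1],rc[0],1.];return E[:3,3],d/np.linalg.norm(d)
def atz(p,rc,z):
    o,d=ray(p,rc);return o+d*(z-o[2])/d[2]
def tri(obs):
    A=np.zeros((3,3));b=np.zeros(3)
    for p,rc in obs:
        o,d=ray(p,rc);P=np.eye(3)-np.outer(d,d);A+=P;b+=P@o
    x=np.linalg.solve(A,b)
    return x,[np.round(proj(p,x)[0]-rc,1) for p,rc in obs]
def rot(): w,x,y,z=robot.read_state()['tool_rot'];return R.from_quat([x,y,z,w])
E
cat > a.py <<'E'
from h import *
np.set_printoptions(precision=4,suppress=True)
P={}
for n in ['scene','side','wrist']:
    p=robot.camera(n);save(p,n+'0');P[n]=p
    for q in ['unwinder_bush','unwinder_stops','unwinder_axis','spool','axle','axle_grip','tool_block','unwinder','black_ink','jelly_tub','needle_machine']:
        print(n,q,[(np.round(d['point'],1).tolist(),round(d['conf'],2)) for d in robot.landmark_of(p,q)][:3])
    print(np.array(p['extrinsics'])[:3],np.array(p['K'])[0,0])
print(robot.read_state())
E
python3 a.py
```

```text
scene unwinder_bush [([180.2, 284.2], 0.72)]
scene unwinder_stops [([197.9, 274.0], 0.93)]
scene unwinder_axis [([207.4, 285.8], 0.61)]
scene spool [([222.4, 309.5], 0.84)]
scene axle [([290.3, 304.2], 0.8)]
scene axle_grip [([248.6, 307.2], 0.85), ([156.2, 382.5], 0.71), ([206.8, 282.6], 0.67)]
scene tool_block [([211.5, 390.6], 0.81)]
scene unwinder [([215.2, 284.8], 0.56)]
scene black_ink [([180.5, 341.3], 0.65)]
scene jelly_tub [([169.3, 362.5], 0.61)]
scene needle_machine [([269.4, 216.0], 0.96)]
[[-0.5021 -0.535   0.6795 -0.2638]
 [-0.8647  0.322  -0.3854  0.4817]
 [-0.0126 -0.7811 -0.6243  0.8179]] 459.0047464561188
side unwinder_bush [([198.6, 269.1], 0.65), ([140.2, 343.7], 0.63)]
side unwinder_stops [([223.4, 254.2], 0.63)]
side unwinder_axis [([222.9, 266.9], 0.57)]
side spool [([227.2, 304.6], 0.76)]
side axle [([293.9, 353.4], 0.7)]
side axle_grip [([142.4, 345.5], 0.75), ([319.5, 249.7], 0.73), ([250.7, 359.2], 0.65)]
side tool_block [([193.2, 362.6], 0.9)]
side unwinder [([234.4, 268.4], 0.69)]
side black_ink [([178.3, 292.3], 0.57)]
side jelly_tub [([162.0, 308.2], 0.
[... 286 characters left out ...]
 []
wrist unwinder []
wrist black_ink []
wrist jelly_tub []
wrist needle_machine []
[[-0.2762  0.9086  0.3132  0.0691]
 [ 0.9611  0.2612  0.0897 -0.5515]
 [-0.0004  0.3258 -0.9454  0.3735]] 318.45168824800004
{'clock': 1.8, 'qpos': array([-1.0064,  0.2551,  0.1082, -0.    , -1.4239, -0.2846]), 'joint_vel': array([ 0.001 , -0.0021,  0.0002, -0.0023, -0.0003,  0.0009]), 'effort': array([ -0.0001, -38.6399,  23.8071,   5.3679,  -0.0005,  -0.    ]), 'ee_pos': array([ 0.1519, -0.5286,  0.2423]), 'tool_rot': array([ 0.    , -0.1394,  0.9902,  0.    ]), 'ft_force': array([ 0.2769,  0.2327, -0.2162]), 'torque': array([0.0193, 0.0485, 0.004 ]), 'gripper_force': 0.0, 'grip_width': 0.08521616891962877}
```

View pics/scene0.png

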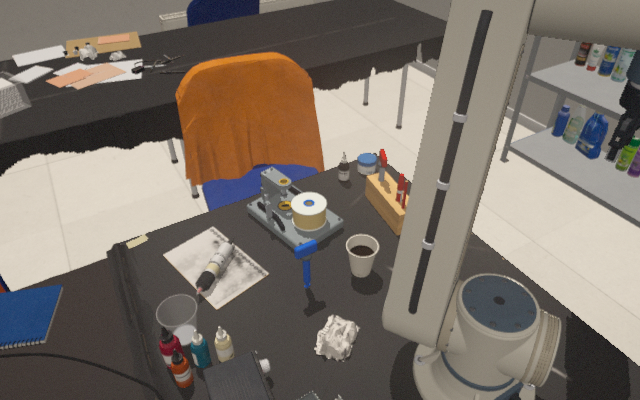

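View pics/side0.png

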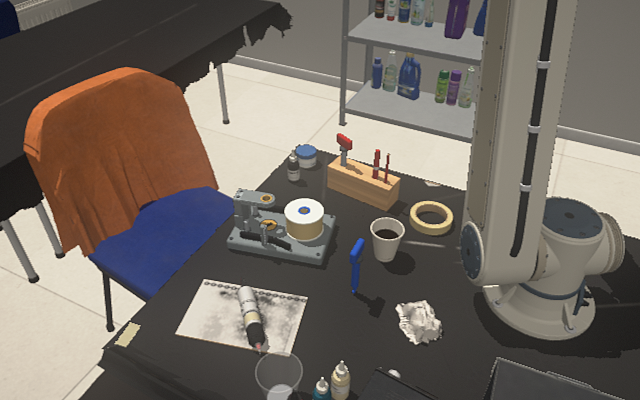

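```bash
cat > b.py <<'E'
from h import *
np.set_printoptions(precision=4,suppress=True)
s=robot.camera('scene');d=robot.camera('side')
for n,a,b in [('bush',(180.2,284.2),(198.6,269.1)),('stops',(197.9,274.0),(223.4,254.2)),('axis',(207.4,285.8),(222.9,266.9)),('spool',(222.4,309.5),(227.2,304.6)),('unw',(215.2,284.8),(234.4,268.4)),
 ('grip',(156.2,382.5),(142.4,345.5)),('block',(211.5,390.6),(193.2,362.6)),('ink',(180.5,341.3),(178.3,292.3)),('tub',(169.3,362.5),(162.0,308.2))]:
    print(n,*tri([(s,a),(d,b)]))
for n,p in (('s',s),('d',d)):
    print(n,'axis@.032',atz(p,{'s':(207.4,285.8),'d':(222.9,266.9)}[n],.032),'bush@.112',atz(p,{'s':(180.2,284.2),'d':(198.6,269.1)}[n],.112))
a=cv2.resize(s['img'][140:260,230:430],(800,480),interpolation=cv2.INTER_CUBIC)
b=cv2.resize(d['img'][120:270,220:420],(800,600),interpolation=cv2.INTER_CUBIC)
cv2.imwrite('pics/cs.png',a[:,:,::-1]);cv2.imwrite('pics/cd.png',b[:,:,::-1])
E
python3 b.py
```

```text
bush [0.5877 0.0959 0.1242] [array([ 1. , -0.2]), array([-1.2, -0.2])]
stops [0.6221 0.1137 0.0505] [array([ 0.9, -0.2]), array([-1.1, -0.2])]
axis [0.6031 0.088  0.0296] [array([-1.8,  0.3]), array([2. , 0.4])]
spool [0.5144 0.0647 0.0331] [array([-1.9,  0.3]), array([2.1, 0.4])]
unw [0.5961 0.0966 0.0068] [array([-0.6,  0.1]), array([0.7, 0.1])]
grip [ 0.5142 -0.1538  0.1515] [array([ 1.3, -0.2]), array([-1.4, -0.2])]
block [ 0.4593 -0.1545  0.0065] [array([ 0.3, -0. ]), array([-0.3, -0. ])]
ink [ 0.6482 -0.1173  0.0109] [array([-1.4,  0.2]), array([1.5, 0.3])]
tub [ 0.6331 -0.1807  0.0334] [array([-0.3,  0.1]), array([0.3, 0.1])]
s axis@.032 [0.5942 0.0933 0.032 ] bush@.112 [0.6064 0.0867 0.112 ]
d axis@.032 [0.6061 0.0845 0.032 ] bush@.112 [0.5935 0.0866 0.112 ]
```

View pics/cd.png

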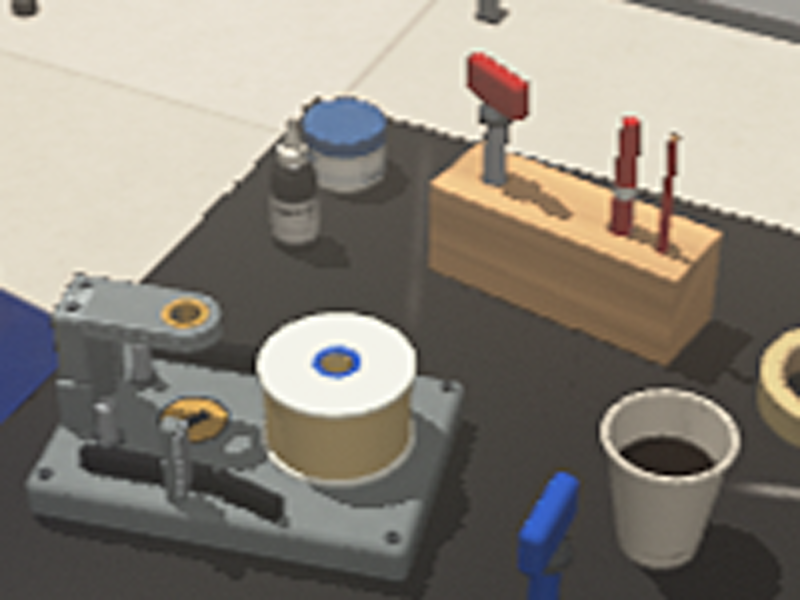

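Chosen thing: red bar handle on the block's end, side (142,345), scene (156,382). Things that could be mistaken for it are the blue look-alike at side (250,359), the red marker at (163,376) and the pencil at (165,388). The crop confirms the choice. Next I move the wrist camera to look at the receptacle before it gets covered.

Call:
arm_command(
  motion=[
    [1,[-0.94,0.78,0],[0,0,0]],
    [1,[-0.94,0.78,0],[0,0,0]],
    [1,[-0.94,0.78,0],[0,0,0]],
    [1,[-0.94,0.78,0],[0,0,0]],
  ],
)

```text
clock: 2.23
ee_pos: [0.2234, -0.4238, 0.2429]
tool_rot: [0.001, -0.142, 0.99, -0.0]
ft_force: [-0.2, -0.5, 0.3]
grip_width: 0.0853
gripper_force: 0.0
```

Call:
arm_command(
  motion=[
    [1,[-0.94,0.78,0],[0,0,0]],
    [1,[-0.94,0.78,0],[0,0,0]],
    [1,[-0.94,0.78,0],[0,0,0]],
    [1,[-0.94,0.78,0],[0,0,0]],
  ],
)

```text
clock: 2.57
ee_pos: [0.2924, -0.3227, 0.2426]
tool_rot: [0.001, -0.142, 0.99, 0.0]
ft_force: [-0.4, -0.7, -0.6]
grip_width: 0.0856
gripper_force: 0.0
```

```bash
python3 -c "
from h import *
p=robot.camera('wrist');save(p,'w1');np.save('w1.npy',p,allow_pickle=True)
for q in ['axle_grip','tool_block','axle','unwinder_bush']:
  print(q,[(np.round(d['point'],1).tolist(),round(d['conf'],2),atz(p,d['point'],.126 if q=='axle_grip' else 0)) for d in robot.landmark_of(p,q)][:3])
s=robot.read_state();print(s['clock'],s['ee_pos'],s['tool_rot'])"
```

```text
axle_grip []
tool_block [([309.8, 395.9], 0.9, array([ 0.46126551, -0.15599187,  0.        ]))]
axle []
unwinder_bush []
2.8167 [ 0.28908508 -0.32736425  0.24228059] [-9.72575776e-05 -1.38930486e-01  9.90302129e-01 -6.07831489e-05]
```

Call:
arm_command(
  motion=[
    [1,[-0.94,0.78,0],[0,0,0]],
    [1,[-0.94,0.78,0],[0,0,0]],
    [1,[-0.94,0.78,0],[0,0,0]],
    [1,[-0.94,0.78,0],[0,0,0]],
  ],
)

```text
clock: 3.15
ee_pos: [0.3606, -0.223, 0.242]
tool_rot: [0.0, -0.141, 0.99, 0.0]
ft_force: [0.1, -0.0, -0.5]
grip_width: 0.0854
gripper_force: 0.0
```

Call:
arm_command(
  motion=[
    [1,[-0.94,0.78,0],[0,0,0]],
    [1,[-0.94,0.78,0],[0,0,0]],
    [1,[-0.94,0.78,0],[0,0,0]],
    [1,[-0.94,0.78,0],[0,0,0]],
  ],
)

```text
clock: 3.48
ee_pos: [0.4297, -0.1221, 0.2416]
tool_rot: [0.0, -0.14, 0.99, 0.0]
ft_force: [-0.4, 0.2, 0.2]
grip_width: 0.0853
gripper_force: 0.0
```

Call:
arm_command(
  motion=[
    [1,[-0.94,0.78,0],[0,0,0]],
    [1,[-0.94,0.78,0],[0,0,0]],
    [1,[-0.94,0.78,0],[0,0,0]],
    [1,[-0.94,0.78,0],[0,0,0]],
  ],
)

```text
clock: 3.82
ee_pos: [0.4987, -0.0211, 0.2409]
tool_rot: [-0.0, -0.14, 0.99, 0.0]
ft_force: [0.9, 1.3, 0.1]
grip_width: 0.0856
gripper_force: 0.0
```

Call:
arm_command(
  motion=[
    [1,[-0.9,0.78,0.2],[0,0,0]],
    [1,[-0.9,0.78,0.2],[0,0,0]],
    [1,[-0.9,0.78,0.2],[0,0,0]],
    [1,[-0.9,0.78,0.2],[0,0,0]],
    [1,[-0.9,0.78,0.2],[0,0,0]],
    [1,[-0.9,0.78,0.2],[0,0,0]],
  ],
)

```text
clock: 4.32
ee_pos: [0.5611, 0.0745, 0.2219]
tool_rot: [-0.0, -0.139, 0.99, -0.0]
ft_force: [-0.3, -0.4, 0.7]
grip_width: 0.0856
gripper_force: 0.0
```

```bash
python3 -c "
from h import *
p=robot.camera('wrist');save(p,'w2');np.save('w2.npy',p,allow_pickle=True)
Z=dict(unwinder_bush=.112,unwinder_stops=.032,unwinder_axis=.032,spool=.032,unwinder=0)
for q in Z:
  print(q,[(np.round(d['point'],1).tolist(),round(d['conf'],2),atz(p,d['point'],Z[q])) for d in robot.landmark_of(p,q)][:3])
s=robot.read_state();print(s['clock'],s['ee_pos'],s['tool_rot'])"
```

```text
unwinder_bush [([249.3, 321.9], 0.97, array([0.60011518, 0.09094464, 0.112     ]))]
unwinder_stops [([248.4, 317.6], 0.88, array([0.64073163, 0.09892297, 0.032     ]))]
unwinder_axis [([207.3, 321.4], 0.77, array([0.59214229, 0.08924047, 0.032     ]))]
spool [([134.3, 314.4], 0.88, array([0.51953743, 0.06084616, 0.032     ]))]
unwinder [([203.5, 318.2], 0.97, array([0.59992582, 0.08800172, 0.        ])), ([247.8, 320.4], 0.21, array([0.65515308, 0.10671055, 0.        ]))]
4.6167 [0.56075719 0.07503304 0.22289384] [ 4.72914509e-04 -1.38897333e-01  9.90306667e-01  1.10464971e-04]
```

View pics/w2.png

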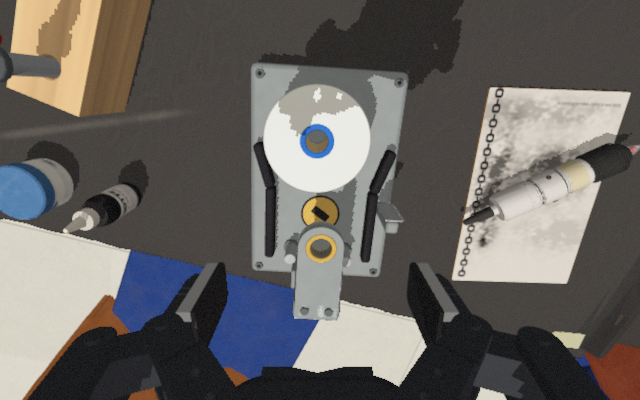

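```bash
cat > c.py <<'E'
from h import *
np.set_printoptions(precision=4,suppress=True)
p=np.load('w2.npy',allow_pickle=True).item();im=p['img'].astype(int)
hsv=cv2.cvtColor(p['img'],cv2.COLOR_RGB2HSV)
for rc in [(66,254),(73,407),(268,253),(272,380)]: print(rc,atz(p,rc,.032))
# rectify plane z=.032 around the axis, 0.25mm/px ; rows= -worldx, cols=-worldy
c=np.array([.595,.09]);N=160
def rect(z,c,N,s):
    g=(np.arange(N)-N/2)*s
    X=np.array([[c[0]-a,c[1]-b,z] for a in g for b in g]);q=proj(p,X).reshape(N,N,2).astype(np.float32)
    return cv2.remap(p['img'],q[...,1],q[...,0],cv2.INTER_CUBIC)
a=rect(.032,(.595,.09),160,.0005);b=rect(.112,(.6,.091),160,.0005)
o=cv2.resize(np.hstack([a,b]),(800,400),interpolation=cv2.INTER_CUBIC);cv2.imwrite('pics/rect.png',o[:,:,::-1])
E
python3 c.py
```

```text
(66, 254) [ 0.4745 -0.0105  0.032 ]
(73, 407) [0.4409 0.1289 0.032 ]
(268, 253) [0.6855 0.0343 0.032 ]
(272, 380) [0.6502 0.1767 0.032 ]
```

View pics/rect.png

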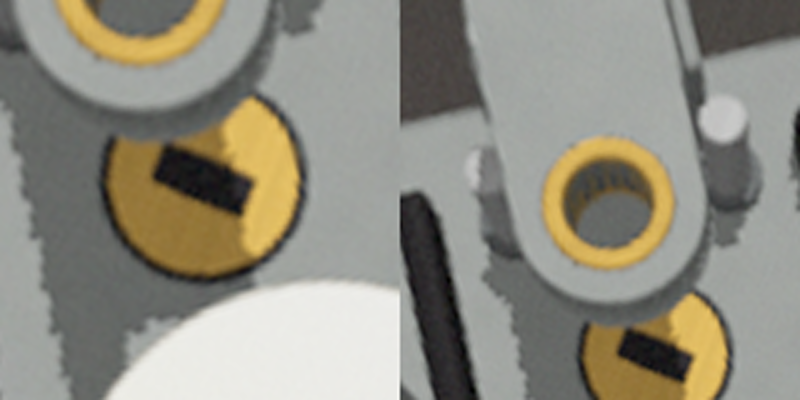

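Call:
arm_command(
  motion=[
    [1,[0.12,0,0.3],[0,0,0]],
    [1,[0.24,0,0.6],[0,0,0]],
    [1,[0.24,0,0.6],[0,0,0]],
    [1,[0.24,0,0.6],[0,0,0]],
  ],
)

```text
clock: 4.95
ee_pos: [0.5364, 0.0683, 0.1615]
tool_rot: [-0.002, -0.139, 0.99, -0.001]
ft_force: [0.9, -0.0, 1.2]
grip_width: 0.0853
gripper_force: 0.0
```

```bash
cat > c2.py <<'E'
from h import *
np.set_printoptions(precision=4,suppress=True)
p=robot.camera('wrist');save(p,'w3');np.save('w3.npy',p,allow_pickle=True)
def rect(z,c,N,s):
    g=(np.arange(N)-N/2)*s
    X=np.array([[c[0]-a,c[1]-b,z] for a in g for b in g]);q=proj(p,X).reshape(N,N,2).astype(np.float32)
    return cv2.remap(p['img'],q[...,1],q[...,0],cv2.INTER_CUBIC)
a=rect(.032,(.599,.0893),200,.0003)
g=a.max(2);m=(g<60).astype(np.uint8)
n,l,st,ce=cv2.connectedComponentsWithStats(m)
for i in range(1,n):
    if st[i,4]>300:
        r=cv2.minAreaRect(np.argwhere(l==i)[:,::-1].astype(np.float32));pts=cv2.boxPoints(r)
        e=[pts[1]-pts[0],pts[2]-pts[1]];e=max(e,key=np.linalg.norm)
        print(st[i],'centre',.599-(r[0][1]-100)*.0003,.0893-(r[0][0]-100)*.0003,'size mm',np.array(r[1])*.3,'ang',np.degrees(np.arctan2(-e[0],-e[1]))%180)
b=rect(.05,(.585,.085),200,.001)
o=cv2.resize(np.hstack([a,b]),(800,400),interpolation=cv2.INTER_CUBIC);cv2.imwrite('pics/rect3.png',o[:,:,::-1])
Z=dict(unwinder_bush=.112,unwinder_stops=.032,unwinder_axis=.032,spool=.032,unwinder=0)
for q in Z:
  print(q,[(np.round(d['point'],1).tolist(),round(d['conf'],2),atz(p,d['point'],Z[q])) for d in robot.landmark_of(p,q)][:1])
# spool top: white region at z=.087
w=cv2.inRange(cv2.cvtColor(rect(.087,(.518,.065),240,.0005),cv2.COLOR_RGB2HSV),(95,120,60),(125,255,255))
ys,xs=np.nonzero(w)
if len(xs)>20:
  (cx,cy),r=cv2.minEnclosingCircle(np.c_[xs,ys].astype(np.float32)); print('hub',.518-(cy-120)*.0005,.065-(cx-120)*.0005,r*.5)
E
python3 c2.py
```

```text
[ 31  31  78 129 758] centre 0.6025146682739257 0.10099221458435059 size mm [17.3145 40.0121] ang 162.83183
[  67   78   64   45 1557] centre 0.5991520782470703 0.08969920654296876 size mm [18.7165  8.0099] ang 69.14555
unwinder_bush [([325.5, 318.0], 0.59, array([0.6022, 0.0889, 0.112 ]))]
unwinder_stops [([300.6, 316.7], 0.95, array([0.6397, 0.0986, 0.032 ]))]
unwinder_axis [([261.0, 318.9], 0.58, array([0.5973, 0.0885, 0.032 ]))]
spool [([171.3, 315.5], 0.82, array([0.5161, 0.062 , 0.032 ]))]
unwinder [([250.7, 316.3], 0.63, array([0.6041, 0.0879, 0.    ]))]
hub 0.517253589630127 0.06258662414550781 13.969141960144043
```

View pics/rect3.png

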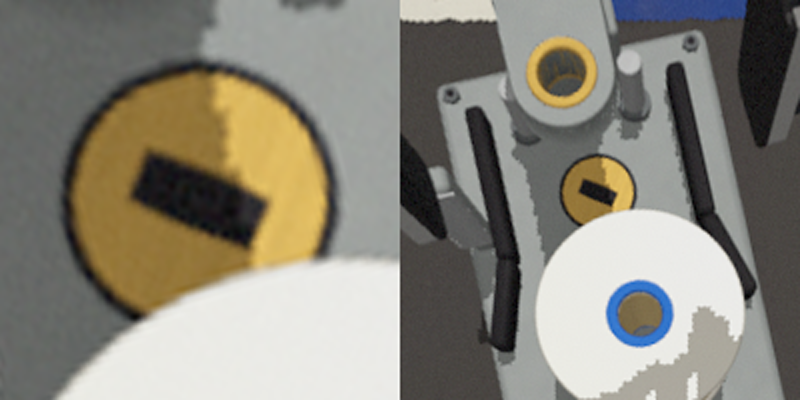

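```bash
python3 -c "
from h import *
np.set_printoptions(precision=4,suppress=True)
s=robot.camera('scene');d=robot.camera('side')
for n,a,b in [('cup',(248,362),(228,388)),('cupbase',(272,361),(257,387)),('bluetop',(248,306),(250,358)),('bluebase',(286,307),(291,355)),('hubtop',(203.5,309.5),(210.5,304)),('redtop',(156,382),(141,344))]: print(n,*tri([(s,a),(d,b)]))
st=robot.read_state();print(st['clock'],st['ee_pos'])
"
```

```text
cup [0.3241 0.0357 0.087 ] [array([-1.4,  0.2]), array([1.4, 0.3])]
cupbase [0.3191 0.0383 0.008 ] [array([ 0.4, -0.1]), array([-0.4, -0.1])]
bluetop [0.3419 0.1684 0.1343] [array([ 0.4, -0.1]), array([-0.4, -0.1])]
bluebase [0.3414 0.17   0.0156] [array([ 0.3, -0.1]), array([-0.3, -0.1])]
hubtop [0.5174 0.0624 0.0871] [array([-0.1,  0. ]), array([0.1, 0. ])]
redtop [ 0.5192 -0.1564  0.1506] [array([ 0.6, -0.1]), array([-0.6, -0.1])]
5.35 [0.5386 0.0695 0.1631]
```

Call:
arm_command(
  motion=[
    [0.59,[0.4,0,0],[0,0,0]],
    [0.59,[0.84,0,0],[0,0,0]],
    [0.59,[0.84,0,0],[0,0,0]],
    [0.59,[0.84,0,0.3],[0,0,0]],
    [0.59,[0.84,0,0.6],[0,0,0]],
    [0.59,[0.84,0,0.97],[0,0,0]],
    [0.59,[0.84,0,0.97],[0,0,0]],
    [0.59,[0.84,0,0.97],[0,0,0]],
  ],
)

```text
clock: 6.02
ee_pos: [0.4564, 0.0455, 0.0649]
tool_rot: [-0.002, -0.14, 0.99, -0.001]
ft_force: [0.9, -0.4, 1.3]
grip_width: 0.0505
gripper_force: 0.0
```

```bash
python3 -c "
from h import *
np.set_printoptions(precision=4,suppress=True)
d=robot.camera('side');a=d['img'][120:300,200:440]
cv2.imwrite('pics/push.png',cv2.resize(a,(800,600))[:,:,::-1])
st=robot.read_state();print(st['clock'],st['ee_pos'],st['grip_width'],st['ft_force'])
"
```

```text
6.0667 [0.458  0.0461 0.0666] 0.05076121370445223 [0.2335 0.4626 0.9365]
```

View pics/push.png

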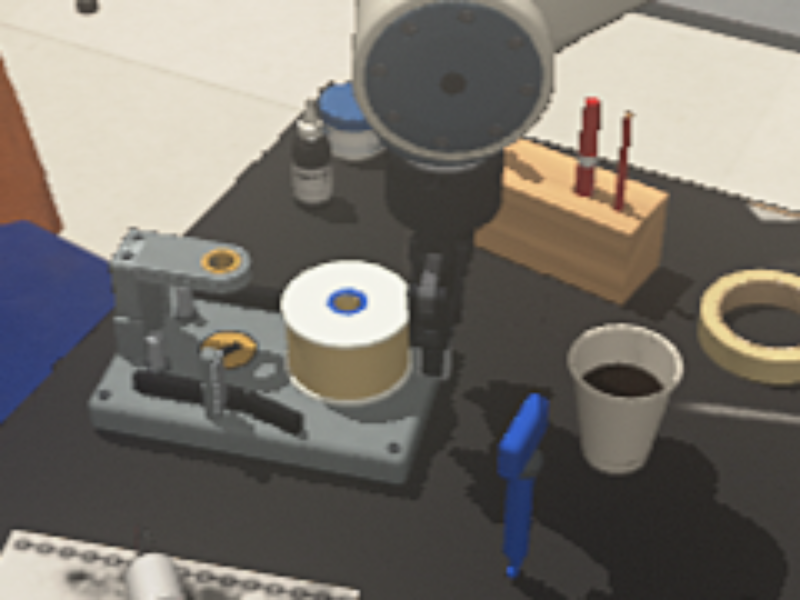

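Call:
arm_command(
  motion=[
    [0.59,[-0.08,0.01,0],[0,0,0]],
    [0.59,[-0.16,0.01,0],[0,0,0]],
    [0.59,[-0.24,0.02,0],[0,0,0]],
    [0.59,[-0.31,0.02,0],[0,0,0]],
    [0.59,[-0.38,0.02,0],[0,0,0]],
    [0.59,[-0.45,0.02,0],[0,0,0]],
    [0.59,[-0.52,0.02,0],[0,0,0]],
    [0.59,[-0.59,0.03,0],[0,0,0]],
    [0.59,[-0.66,0.03,0],[0,0,0]],
    [0.59,[-0.73,0.03,0],[0,0,0]],
    [0.59,[-0.8,0.03,0],[0,0,0]],
    [0.59,[-0.8,0.03,0],[0,0,0]],
  ],
)

```text
clock: 7.07
ee_pos: [0.5249, 0.0665, 0.0657]
tool_rot: [-0.01, -0.139, 0.99, -0.003]
ft_force: [-20.9, -8.4, 18.2]
grip_width: 0.0504
gripper_force: 17.7
```

Call:
arm_command(
  motion=[
    [0.59,[-0.04,0,0],[0,0,0]],
    [0.59,[-0.08,0,0],[0,0,0]],
    [0.59,[-0.11,0,0],[0,0,0]],
    [0.59,[-0.14,0,0],[0,0,0]],
    [0.59,[-0.14,0,0],[0,0,0]],
  ],
)

```text
clock: 7.48
ee_pos: [0.5483, 0.0754, 0.0658]
tool_rot: [0.001, -0.14, 0.99, 0.0]
ft_force: [-0.2, -0.2, -0.7]
grip_width: 0.0503
gripper_force: 0.2
```

```bash
cat > sp.py <<'E'
from h import *
np.set_printoptions(precision=4,suppress=True)
st=robot.read_state();print(st['clock'],st['ee_pos'],st['ft_force'])
o=[]
for n in ['scene','side']:
    p=robot.camera(n);save(p,'sp_'+n)
    r=robot.landmark_of(p,'spool')
    if r: print(n,r[0]['conf'],atz(p,r[0]['point'],.032))
    ol=robot.outline_of(p,'spool')
    if ol:
        m=ol[0]['pixels'];hsv=cv2.cvtColor(p['img'],cv2.COLOR_RGB2HSV)
        w=m&(hsv[...,1]<50)&(hsv[...,2]>150)
        ys,xs=np.nonzero(w);print(len(xs))
        t=np.array([atz(p,q,.087) for q in np.c_[ys,xs]]);print('top mean',t.mean(0),t.min(0),t.max(0))
E
python3 sp.py
```

```text
7.4833 [0.5483 0.0754 0.0658] [-0.1843 -0.2227 -0.7037]
scene 0.6 [0.5881 0.0863 0.032 ]
312
top mean [0.4618 0.3243 0.087 ] [0.3862 0.2825 0.087 ] [0.4989 0.3978 0.087 ]
side 0.58 [0.5808 0.088  0.032 ]
315
top mean [0.5894 0.1135 0.087 ] [0.5212 0.0437 0.087 ] [0.634  0.1745 0.087 ]
```

```bash
python3 -c "
import cv2,numpy as np
a=cv2.imread('pics/sp_scene.png')[150:250,230:350];b=cv2.imread('pics/sp_side.png')[160:270,210:342]
cv2.imwrite('pics/v.png',np.hstack([cv2.resize(a,(400,333),interpolation=2),cv2.resize(b,(400,333),interpolation=2)]))"
```

```text
(no output)
```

View pics/v.png

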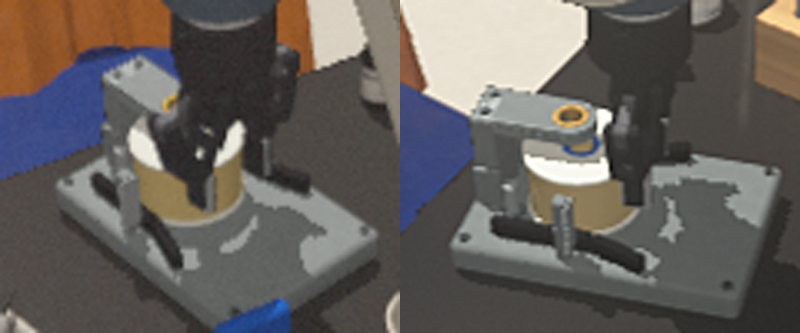

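Call:
arm_command(
  motion=[
    [0.59,[-0.02,0,0],[0,0,0]],
    [0.59,[-0.04,0,0],[0,0,0]],
    [0.59,[-0.05,0,0],[0,0,0]],
    [0.59,[-0.05,0,0],[0,0,0]],
  ],
)

```text
clock: 8.12
ee_pos: [0.5511, 0.0761, 0.0653]
tool_rot: [-0.001, -0.139, 0.99, -0.0]
ft_force: [-3.3, -1.2, 2.1]
grip_width: 0.0503
gripper_force: 2.0
```

Call:
arm_command(
  motion=[
    [0.59,[-0.02,0,0],[0,0,0]],
    [0.59,[-0.03,0,0],[0,0,0]],
    [0.59,[-0.03,0,0],[0,0,0]],
  ],
)

```text
clock: 8.37
ee_pos: [0.5544, 0.077, 0.0653]
tool_rot: [0.0, -0.139, 0.99, -0.0]
ft_force: [-3.7, -1.2, 2.9]
grip_width: 0.0505
gripper_force: 1.7
```

Call:
arm_command(
  motion=[
    [0.59,[-0.01,0,0],[0,0,0]],
    [0.59,[-0.02,0,0],[0,0,0]],
    [0.59,[-0.02,0,0],[0,0,0]],
  ],
)

```text
clock: 8.62
ee_pos: [0.555, 0.0771, 0.0651]
tool_rot: [-0.001, -0.139, 0.99, -0.0]
ft_force: [-8.2, -0.9, 4.5]
grip_width: 0.0502
gripper_force: 4.0
```

Call:
arm_command(
  motion=[
    [0.59,[-0.01,0,0],[0,0,0]],
    [0.59,[-0.02,0,0],[0,0,0]],
    [0.59,[-0.02,0,0],[0,0,0]],
  ],
)

```text
clock: 8.87
ee_pos: [0.5552, 0.0771, 0.0649]
tool_rot: [-0.003, -0.139, 0.99, -0.001]
ft_force: [-12.7, -2.9, 10.1]
grip_width: 0.0503
gripper_force: 7.1
```

Call:
arm_command(
  motion=[
    [0.59,[0.1,0,0],[0,0,0]],
    [0.59,[0.4,0,0],[0,0,0]],
    [0.59,[0.6,0,0],[0,0,0]],
    [1,[0.6,0,-0.5],[0,0,0]],
    [1,[0.6,0,-1],[0,0,0]],
    [1,[0.6,0,-1],[0,0,0]],
    [1,[0.6,0,-1],[0,0,0]],
  ],
)

```text
clock: 9.45
ee_pos: [0.5044, 0.0627, 0.171]
tool_rot: [0.006, -0.14, 0.99, 0.001]
ft_force: [0.8, 0.1, 0.0]
grip_width: 0.0853
gripper_force: 0.0
```

```bash
cat > sp2.py <<'E'
from h import *
np.set_printoptions(precision=4,suppress=True)
st=robot.read_state();print(st['clock'],st['ee_pos'],st['ft_force'])
T=[]
for n in ['wrist','scene','side']:
    p=robot.camera(n);save(p,'sp_'+n)
    def rect(z,c,N,s):
        g=(np.arange(N)-N/2)*s
        X=np.array([[c[0]-a,c[1]-b,z] for a in g for b in g]);q=proj(p,X).reshape(N,N,2).astype(np.float32)
        return cv2.remap(p['img'],q[...,1],q[...,0],cv2.INTER_CUBIC)
    T.append(np.hstack([rect(.087,(.595,.0895),260,.0005)]))
    for q,z in (('spool',.032),('unwinder_bush',.112)):
        r=robot.landmark_of(p,q)
        if r: print(n,q,round(r[0]['conf'],2),atz(p,r[0]['point'],z))
cv2.imwrite('pics/t.png',cv2.resize(np.hstack(T),(798,266))[:,:,::-1])
E
python3 sp2.py
```

```text
9.45 [0.5044 0.0627 0.171 ] [0.8459 0.0711 0.0473]
wrist spool 0.73 [0.5985 0.0883 0.032 ]
scene spool 0.71 [0.5906 0.0969 0.032 ]
scene unwinder_bush 0.77 [0.616  0.0917 0.112 ]
side spool 0.87 [0.5977 0.0779 0.032 ]
side unwinder_bush 0.81 [0.605  0.0776 0.112 ]
```

View pics/t.png

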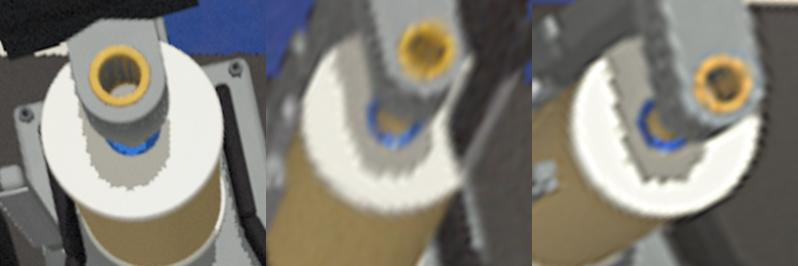

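Call:
arm_command(
  motion=[
    [1,[0,0,-0.4],[0,0,0]],
    [1,[0,0,-0.8],[0,0,0]],
    [1,[0.1,-0.4,-0.8],[0,0,0]],
    [1,[0.2,-0.8,-0.8],[0,0,0]],
    [1,[0.2,-0.9,-0.8],[0,0,0]],
    [1,[0.2,-0.9,-0.8],[0,0,0]],
  ],
)

```text
clock: 10.4
ee_pos: [0.5061, -0.0328, 0.245]
tool_rot: [-0.0, -0.138, 0.99, -0.0]
ft_force: [0.8, 0.7, -0.7]
grip_width: 0.0853
gripper_force: 0.0
```

Call:
arm_command(
  motion=[
    [1,[0.2,-0.4,0],[0,0,0]],
    [1,[0.25,-0.7,0],[0,0,0]],
    [1,[0.25,-0.7,0],[0,0,0]],
    [1,[0.25,-0.7,0],[0,0,0]],
  ],
)

```text
clock: 10.73
ee_pos: [0.5013, -0.1054, 0.2447]
tool_rot: [-0.001, -0.138, 0.99, 0.0]
ft_force: [0.3, 0.9, -0.8]
grip_width: 0.0853
gripper_force: 0.0
```

```bash
cat > ax.py <<'E'
from h import *
import sys
np.set_printoptions(precision=4,suppress=True)
n=sys.argv[1];st=robot.read_state();print(st['clock'],st['ee_pos'],st['tool_rot'])
p=robot.camera('wrist');save(p,'ax'+n);np.save('ax%s.npy'%n,p,allow_pickle=True)
for q,z in (('axle_grip',.14),('tool_block',0),('axle',.014)):
    for r in robot.landmark_of(p,q)[:2]: print(q,np.round(r['point'],1),round(r['conf'],2),atz(p,r['point'],z))
hsv=cv2.cvtColor(p['img'],cv2.COLOR_RGB2HSV)
m=((hsv[...,0]<8)|(hsv[...,0]>172))&(hsv[...,1]>140)&(hsv[...,2]>70)
k,l,s,c=cv2.connectedComponentsWithStats(m.astype(np.uint8))
for i in range(1,k):
    if s[i,4]>80: print('red',s[i],c[i])
E
python3 ax.py 1
```

```text
10.7333 [ 0.5013 -0.1054  0.2447] [-0.0005 -0.1382  0.9904  0.0001]
axle_grip [210.7 234.2] 0.71 [ 0.5238 -0.1662  0.14  ]
tool_block [121.  282.4] 0.68 [ 0.4622 -0.1568  0.    ]
axle [ 97.5 586.4] 0.9 [0.3463 0.155  0.014 ]
axle [169.7 261.6] 0.82 [ 0.5209 -0.1658  0.014 ]
red [270  83  28  20 438] [283.1986  92.7283]
red [ 207  179   55   61 1281] [234.363  209.6589]
```

Call:
arm_command(
  motion=[
    [1,[0,-0.3,0],[0,0,0]],
    [1,[0,-0.6,0],[0,0,0]],
    [1,[0,-0.6,0],[0,0,0]],
    [1,[0,-0.6,0],[0,0,0]],
  ],
)

```text
clock: 11.27
ee_pos: [0.5182, -0.1622, 0.2447]
tool_rot: [-0.0, -0.139, 0.99, 0.0]
ft_force: [-0.6, -0.7, 0.6]
grip_width: 0.0857
gripper_force: 0.0
```

```bash
python3 ax.py 2
```

```text
11.2667 [ 0.5182 -0.1622  0.2447] [-0.0004 -0.1391  0.9903  0.0002]
axle_grip [207.  307.6] 0.72 [ 0.5219 -0.1679  0.14  ]
tool_block [118.7 337.3] 0.85 [ 0.4594 -0.1538  0.    ]
axle [172.6 308.6] 0.76 [ 0.5263 -0.1691  0.014 ]
red [369  44  30  19 225] [385.2622  54.6756]
red [348  82  27  20 422] [360.5829  91.846 ]
red [ 284  179   53   60 1437] [309.6166 208.4565]
```

View pics/ax2.png

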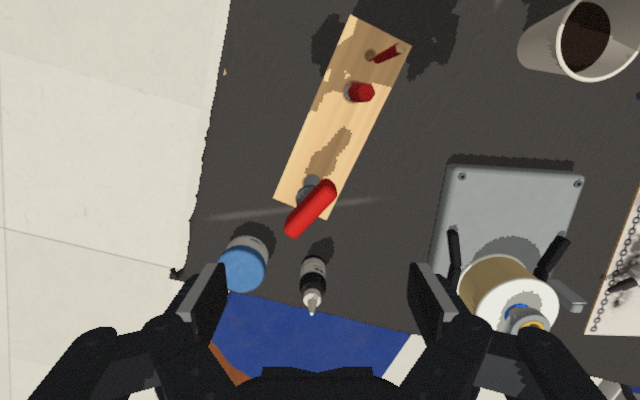

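```bash
python3 -c "
from h import *
np.set_printoptions(precision=4,suppress=True)
a=np.load('ax1.npy',allow_pickle=True).item();b=np.load('ax2.npy',allow_pickle=True).item()
print(tri([(a,(210.2,234.3)),(b,(207.7,308.6))]), tri([(a,(209.66,234.36)),(b,(208.46,309.6))]))
for p,n,box in ((a,'1',(179,240,207,262)),(b,'2',(179,239,284,337))):
  h=cv2.cvtColor(p['img'],cv2.COLOR_RGB2HSV);m=((h[...,0]<8)|(h[...,0]>172))&(h[...,1]>140)&(h[...,2]>70)
  q=np.argwhere(m);q=q[(q[:,0]>=box[0])&(q[:,0]<=box[1])&(q[:,1]>=box[2])&(q[:,1]<=box[3])]
  w=np.array([atz(p,x,.154)[:2] for x in q]);r=cv2.minAreaRect((w*1e4).astype(np.float32));pt=cv2.boxPoints(r);e=max([pt[1]-pt[0],pt[2]-pt[1]],key=np.linalg.norm)
  u,s,v=np.linalg.svd(w-w.mean(0),full_matrices=False)
  print(n,np.array(r[0])/1e4,np.array(r[1])/10,np.degrees(np.arctan2(e[1],e[0]))%180,'pca',np.degrees(np.arctan2(v[0][1],v[0][0]))%180,w.mean(0))
"
```

```text
(array([ 0.5236, -0.1667,  0.1381]), [array([-0.8, -0. ]), array([0.8, 0. ])]) (array([ 0.5224, -0.1661,  0.141 ]), [array([-0.1, -0. ]), array([0.1, 0. ])])
1 [ 0.5175 -0.1642] [14.0691 57.6866] 154.03471 pca 154.53886088196035 [ 0.517  -0.1641]
2 [ 0.5184 -0.1675] [17.1867 53.5884] 153.87605 pca 156.52145023253857 [ 0.5177 -0.1673]
```

Call:
arm_command(
  motion=[
    [1,[-0.03,-0.05,0],[0,0,0.019]],
    [1,[-0.03,-0.05,0],[0,0,0.038]],
    [1,[-0.03,-0.05,0],[0,0,0.057]],
    [1,[-0.03,-0.05,0],[0,0,0.076]],
    [1,[-0.03,-0.05,0],[0,0,0.095]],
    [1,[-0.03,-0.05,0],[0,0,0.1153]],
    [1,[-0.03,-0.05,0],[0,0,0.1153]],
    [1,[-0.03,-0.05,0],[0,0,0.1153]],
  ],
)

```text
clock: 12.13
ee_pos: [0.5222, -0.1656, 0.2455]
tool_rot: [0.0, 0.218, 0.976, 0.0]
ft_force: [0.1, 0.1, -0.3]
grip_width: 0.0853
gripper_force: 0.0
```

```bash
cat > ax3.py <<'E'
from h import *
np.set_printoptions(precision=4,suppress=True)
st=robot.read_state();print(st['clock'],st['ee_pos'],st['qpos'])
Rm=rot().as_matrix();print(Rm)
p=robot.camera('wrist');save(p,'ax3');np.save('ax3.npy',p,allow_pickle=True)
a=np.load('ax1.npy',allow_pickle=True).item();b=np.load('ax2.npy',allow_pickle=True).item()
h=cv2.cvtColor(p['img'],cv2.COLOR_RGB2HSV);m=((h[...,0]<8)|(h[...,0]>172))&(h[...,1]>140)&(h[...,2]>70)
k,l,s,c=cv2.connectedComponentsWithStats(m.astype(np.uint8));i=1+np.argmax(s[1:,4]);print(s[i],c[i])
r=robot.landmark_of(p,'axle_grip');print(r[:1])
print(tri([(a,(210.2,234.3)),(b,(207.7,308.6)),(p,c[i][::-1])]))
w=np.array([atz(p,x,.154)[:2] for x in np.argwhere(l==i)]);q=cv2.minAreaRect((w*1e4).astype(np.float32));pt=cv2.boxPoints(q);e=max([pt[1]-pt[0],pt[2]-pt[1]],key=np.linalg.norm)
print(np.array(q[0])/1e4,np.array(q[1])/10,np.degrees(np.arctan2(e[1],e[0]))%180)
E
python3 ax3.py
```

```text
12.1333 [ 0.5222 -0.1656  0.2455] [-0.0213  0.2497  0.1092 -0.0001 -1.4299 -1.9895]
[[-0.9047  0.426   0.0004]
 [ 0.426   0.9047  0.0001]
 [-0.0003  0.0002 -1.    ]]
[ 308  170   19   70 1222] [316.9264 204.7905]
[{'point': [204.0, 313.8], 'conf': 0.86}]
(array([ 0.5233, -0.1666,  0.1383]), [array([-1. ,  0.1]), array([0.6, 0.2]), array([0.5, 0. ])])
[ 0.5185 -0.1643] [13.4464 54.786 ] 154.26706
```

Call:
arm_command(
  motion=[
    [0.7,[-0.01,0,0.3],[0,0,0]],
    [0.6,[-0.01,0,0.6],[0,0,0]],
    [0.6,[-0.01,0,0.9],[0,0,0]],
    [0.6,[-0.01,0,0.9],[0,0,0]],
  ],
)

```text
clock: 12.57
ee_pos: [0.5193, -0.1655, 0.1492]
tool_rot: [-0.006, 0.22, 0.976, 0.0]
ft_force: [0.0, 0.7, -2.1]
grip_width: 0.0513
gripper_force: 0.0
```

Call:
arm_command(
  motion=[
    [0.6,[0,0,0.145],[0,0,0]],
    [0.6,[0,0,0.145],[0,0,0]],
    [0,[0,0,0.145],[0,0,0]],
    [0,[0,0,0.145],[0,0,0]],
    [0,[0,0,0.145],[0,0,0]],
    [0,[0,0,0.145],[0,0,0]],
    [0,[0,0,0.145],[0,0,0]],
    [0,[0,0,0.145],[0,0,0]],
  ],
  force=60,
)

```text
clock: 13.23
ee_pos: [0.5239, -0.1671, 0.1421]
tool_rot: [0.001, 0.22, 0.975, -0.0]
ft_force: [-0.2, -1.2, 5.0]
grip_width: 0.0127
gripper_force: 62.2
```

Call:
arm_command(
  motion=[
    [0,[0,0,-0.2],[0,0,0]],
    [0,[0,0,-0.4],[0,0,0]],
    [0,[0,0,-0.6],[0,0,0]],
    [0,[0,0,-0.8],[0,0,0]],
    [0,[0,0,-0.8],[0,0,0]],
  ],
)

```text
clock: 13.65
ee_pos: [0.5246, -0.1671, 0.2247]
tool_rot: [0.003, 0.22, 0.975, 0.0]
ft_force: [1.1, -0.2, -1.1]
grip_width: 0.0127
gripper_force: 61.3
```

Call:
arm_command(
  motion=[
    [0,[0,0,-0.3],[0,0,0]],
    [0,[0,0,-0.5],[0,0,0]],
    [0,[0,0,-0.5],[0,0,0]],
    [0,[0,0,-0.5],[0,0,0]],
  ],
)

```text
clock: 13.98
ee_pos: [0.5233, -0.1663, 0.2709]
tool_rot: [0.0, 0.221, 0.975, 0.001]
ft_force: [-1.1, -0.4, -2.5]
grip_width: 0.0129
gripper_force: 61.4
```

```bash
cat > held.py <<'E'
from h import *
np.set_printoptions(precision=4,suppress=True)
st=robot.read_state();print(st['clock'],st['ee_pos'],st['ft_force'],st['grip_width']);print(rot().as_matrix())
P=[]
for n in ('scene','side'):
    p=robot.camera(n);save(p,'held_'+n);P.append(p)
t=np.array(st['ee_pos'])
for q in ('axle_grip','axle'):
    L=[robot.landmark_of(p,q) for p in P]
    for i,l in enumerate(L): print(q,i,[(np.round(r['point'],1),round(r['conf'],2)) for r in l])
exp=t-[0,0,.128]
print('expected tip px',[proj(p,exp)[0] for p in P],'collar bottom',[proj(p,exp+[0,0,.103])[0] for p in P])
E
python3 held.py
```

```text
13.9833 [ 0.5233 -0.1663  0.2709] [-1.0755 -0.4396 -2.4888] 0.012885405636788545
[[-0.9028  0.4301  0.0011]
 [ 0.4301  0.9028  0.0009]
 [-0.0006  0.0013 -1.    ]]
axle_grip 0 [(array([247. , 305.6]), 0.97)]
axle_grip 1 [(array([249.6, 357.7]), 0.78), (array([ 99.4, 348.2]), 0.59)]
axle 0 [(array([289.5, 307.8]), 0.89), (array([206.5, 286.4]), 0.48)]
axle 1 [(array([141.9, 346.3]), 0.64)]
expected tip px [array([157.2066, 383.7944]), array([140.6702, 343.939 ])] collar bottom [array([122.6637, 386.9953]), array([104.0712, 345.4226])]
```

Call:
arm_command(
  motion=[
    [0,[0.02,0.15,0],[0,0,-0.018]],
    [0,[0.05,0.35,0],[0,0,-0.037]],
    [0,[0.09,0.55,0],[0,0,-0.056]],
    [0,[0.12,0.75,0],[0,0,-0.075]],
    [0,[0.14,0.88,0],[0,0,-0.094]],
    [0,[0.14,0.88,0],[0,0,-0.113]],
    [0,[0.14,0.88,0],[0,0,-0.132]],
    [0,[0.14,0.88,0],[0,0,-0.151]],
    [0,[0.14,0.88,0],[0,0,-0.17]],
    [0,[0.14,0.88,0],[0,0,-0.188]],
    [0,[0.14,0.88,0],[0,0,-0.2]],
    [0,[0.14,0.88,0],[0,0,-0.2]],
  ],
)

```text
clock: 15.28
ee_pos: [0.5482, -0.0812, 0.2702]
tool_rot: [-0.0, -0.396, 0.918, 0.0]
ft_force: [0.1, -0.0, -2.1]
grip_width: 0.0126
gripper_force: 61.3
```

Call:
arm_command(
  motion=[
    [0,[-0.2,0.1,0],[0,0,0]],
    [0,[-0.5,0.25,0],[0,0,0]],
    [0,[-0.79,0.4,0],[0,0,0]],
    [0,[-0.79,0.4,0],[0,0,0]],
  ],
)

```text
clock: 15.62
ee_pos: [0.5746, 0.0081, 0.2694]
tool_rot: [-0.0, -0.395, 0.919, 0.001]
ft_force: [-0.1, -0.0, -1.9]
grip_width: 0.0128
gripper_force: 61.3
```

Call:
arm_command(
  motion=[
    [0,[-0.2,0.1,0],[0,0,-0.018]],
    [0,[-0.5,0.25,0],[0,0,-0.037]],
    [0,[-0.79,0.4,0],[0,0,-0.055]],
    [0,[-0.79,0.4,0],[0,0,-0.0625]],
    [0,[-0.79,0.4,0],[0,0,-0.0625]],
    [0,[-0.79,0.4,0],[0,0,-0.0625]],
  ],
)

```text
clock: 16.12
ee_pos: [0.5989, 0.0885, 0.2704]
tool_rot: [-0.0, -0.565, 0.825, -0.0]
ft_force: [-0.7, 0.7, -0.6]
grip_width: 0.0125
gripper_force: 61.3
```

```bash
cat > ho.py <<'E'
from h import *
np.set_printoptions(precision=4,suppress=True)
st=robot.read_state();print(st['clock'],st['ee_pos'],st['ft_force'],st['qpos'])
Rm=rot().as_matrix();print('phi',np.degrees(np.arctan2(Rm[1,0],Rm[0,0])),Rm[:,2])
t=np.array(st['ee_pos']);T=[]
for n,box in (('wrist',None),('scene',(60,240,230,350)),('side',(60,240,210,330))):
    p=robot.camera(n);save(p,'ho_'+n);np.save('ho_%s.npy'%n,p,allow_pickle=True)
    print(n,'tip exp',proj(p,t-[0,0,.128])[0],'bush exp',proj(p,[.5991,.0895,.112])[0])
    for q in ('axle','unwinder_bush'): print(q,[(np.round(r['point'],1),round(r['conf'],2)) for r in robot.landmark_of(p,q)][:2])
    c=proj(p,[.5991,.0895,.125])[0].astype(int);a=p['img'][max(0,c[0]-66):c[0]+34,max(0,c[1]-45):c[1]+45]
    T.append(cv2.resize(a,(266,296),interpolation=cv2.INTER_CUBIC))
cv2.imwrite('pics/ho.png',np.hstack(T)[:,:,::-1])
E
python3 ho.py
```

```text
16.1167 [0.5989 0.0885 0.2704] [-0.6666  0.6945 -0.6136] [ 0.4047  0.3635  0.3299  0.0002 -1.5382 -0.7738]
phi -111.1473479149297 [-0.0008 -0.0006 -1.    ]
wrist tip exp [193.9616 314.5247] bush exp [185.0747 314.9153]
axle [(array([196. , 315.4]), 0.63)]
unwinder_bush [(array([188.9, 315. ]), 0.69)]
scene tip exp [172.278  284.2097] bush exp [181.9881 284.5025]
axle [(array([286.7, 307. ]), 0.93), (array([172.5, 287.3]), 0.59)]
unwinder_bush [(array([180.3, 282.5]), 0.69)]
side tip exp [187.7704 265.8094] bush exp [198.632  266.3185]
axle [(array([294.2, 353. ]), 0.68), (array([188.9, 265.1]), 0.67)]
unwinder_bush [(array([196.8, 268.7]), 0.72)]
```

View pics/ho.png

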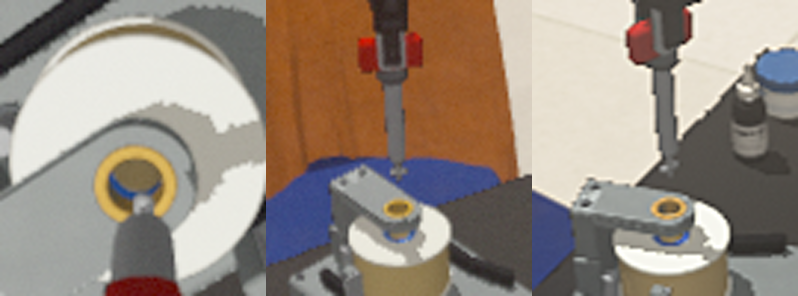

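```bash
cat > m.py <<'E'
from h import *
np.set_printoptions(precision=4,suppress=True)
t=np.array(robot.read_state()['ee_pos']);tip=t-[0,0,.128]
def gold(p,c,r=22):
    h=cv2.cvtColor(p['img'],cv2.COLOR_RGB2HSV);m=(h[...,0]>12)&(h[...,0]<30)&(h[...,1]>130)&(h[...,2]>100)
    q=np.argwhere(m);return q[np.linalg.norm(q-c,axis=1)<r]
from scipy.optimize import least_squares
for n in ('wrist','scene','side'):
    p=np.load('ho_%s.npy'%n,allow_pickle=True).item()
    q=gold(p,proj(p,[.5991,.0895,.112])[0],18 if n=='wrist' else 11)
    w=np.array([atz(p,x,.112)[:2] for x in q])
    # outer circle: hull points
    h=cv2.convexHull((w*1e5).astype(np.float32))[:,0]/1e5
    f=least_squares(lambda v:np.linalg.norm(h-v[:2],axis=1)-v[2],[*w.mean(0),.012],loss='soft_l1',f_scale=.0005)
    print(n,len(q),'bush',f.x)
    # axle axis: dark/grey profile, print row-wise grey levels along expected rod
    for zz in (.015,.04,.06,.08,.095):
        c=proj(p,tip+[0,0,zz])[0];print('  rod z',zz,'exp',c,p['img'][int(round(c[0])),int(c[1])-9:int(c[1])+10].max(1))
E
python3 m.py
```

```text
wrist 246 bush [0.5995 0.0895 0.0125]
  rod z 0.015 exp [199.5829 314.1756] [164 164 164 138 111 107 101  96  95  93  92  94  90  90  90  88  87  86
  88]
  rod z 0.04 exp [210.6795 313.9425] [166 165 140 113 102 104 104  97  95  93  95  89  91  89  93  91  87  88
  84]
  rod z 0.06 exp [221.3115 313.719 ] [ 99 102 114 111 106 107 104 103  99  99 103  99  99  99 103 100 101  99
  97]
  rod z 0.08 exp [233.9914 313.4526] [121 119 124 121 121 124 131 130 132 130 131 129 129 127 126 121 114 109
 119]
  rod z 0.095 exp [245.229  313.2164] [189 193 196 197 200 183 173 197 207 205 206 205 204 204 203 203 202 201
 202]
scene 39 bush [0.604  0.0909 0.0106]
  rod z 0.015 exp [167.1743 283.9514] [131 135 135 136 139 139 138 133  95 107  95 126 131 136 139 138 139 139
 138]
  rod z 0.04 exp [158.8728 283.3595] [156 156 156 154 154 155 122 112 110 108 106 101 142 149 149 150 152 150
 149]
  rod z 0.06 exp [152.0653 282.8742] [155 153 147 153 153 156 106 106 111 112 107 107  87 146 155 148 151 152
 152]
  rod z 0.08 exp [145.1045 282.3779] [146 146 148 149 146 147 117 108 112 109 109 103 145 154 151 155 153 151
 151]
  rod z 0.095 exp [139.7803 281.9983] [154 154 153 155 152 150  93 100 105 105 108 111 104 146 149 149 150 154
 151]
side 28 bush [0.6013 0.0876 0.0115]
  rod z 0.015 exp [182.1012 265.4251] [232 232 233 234 236 246 210 104  71  97 108 112 113  98  82  85  85  84
  85]
  rod z 0.04 exp [172.9238 264.7175] [231 231 232 232 233 237 239 179  99 109 113 110 105  84 207 216 102  68
  80]
  rod z 0.06 exp [165.3941 264.137 ] [233 233 232 232 233 242 193  92 107 112 111 107  91 199 244 234 232 232
 231]
  rod z 0.08 exp [157.6912 263.5432] [232 231 233 233 234 243 187  77 108 113 114 113 107  79 194 242 233 231
 231]
  rod z 0.095 exp [151.7968 263.0888] [233 232 233 235 238 249 199  89 107 106 105 108  95 209 251 237 234 233
 232]
```

The hover crops show the nose about 2 mm short of the bush centre along the pin direction. I'll shift by that amount and feel my way down.

Call:
arm_command(
  motion=[
    [0,[-0.022,0,0.1],[0,0,0]],
    [0,[-0.022,0,0.24],[0,0,0]],
    [0,[-0.022,0,0.24],[0,0,0]],
    [0,[-0.022,0,0.24],[0,0,0]],
  ],
)

```text
clock: 16.9
ee_pos: [0.5992, 0.0904, 0.2456]
tool_rot: [-0.001, -0.567, 0.824, 0.0]
ft_force: [0.1, -0.6, -1.6]
grip_width: 0.013
gripper_force: 61.2
```

```bash
cat > m2.py <<'E'
from h import *
np.set_printoptions(precision=3,suppress=True)
st=robot.read_state();t=np.array(st['ee_pos']);tip=t-[0,0,.128];print(st['clock'],t,st['ft_force'])
for n in ('scene','side'):
    p=robot.camera(n);g=p['img'].max(2).astype(float)
    off=[]
    for zz in np.arange(.03,.098,.006):   # rod edges by grey gradient, subpixel
        c=proj(p,tip+[0,0,zz])[0];r=int(round(c[0]));cc=proj(p,tip+[0,0,zz+(c[0]-r)*0])[0][1]
        xs=np.arange(int(cc)-8,int(cc)+9);v=g[r,xs];d=v<125
        k=np.flatnonzero(d);k=k[np.abs(k-8)<6]
        if len(k)>3: off.append((k.min()+k.max())/2+xs[0]-cc)
    print(n,'rod col - exp',np.round(off,1),np.median(off))
    c=proj(p,[.5994,.0895,.112])[0];o=(c-10).astype(int);a=p['img'][o[0]:o[0]+21,o[1]:o[1]+21]
    b=cv2.resize(a,None,fx=8,fy=8,interpolation=cv2.INTER_CUBIC);lab=cv2.cvtColor(b,cv2.COLOR_RGB2LAB)[...,2].astype(int)-128
    m=(lab>22).astype(np.uint8);k,l,s,ce=cv2.connectedComponentsWithStats(m);print(s[1:][s[1:,4]>200])
    i=1+np.argmax(s[1:,4]);x0=(s[i,0]+s[i,2]/2)/8-.5+o[1];y0=(s[i,1]+s[i,3]/2)/8-.5+o[0]
    print(n,'bush px',y0,x0,'minus exp',np.array([y0,x0])-c,'mm/px',1e3*np.linalg.norm(np.array(p['extrinsics'])[:3,3]-t)/p['K'][0][0])
E
python3 m2.py
```

```text
16.9 [0.599 0.09  0.246] [ 0.087 -0.594 -1.645]
scene rod col - exp [-0.8 -1.2 -1.  -0.4 -1.3 -1.1 -1.  -0.8 -1.2 -1.  -0.9 -0.7] -0.9944559993921587
[[  37   61   83   48 2761]]
scene bush px 181.125 283.3125 minus exp [-0.803 -1.137] mm/px 2.411720599515121
side rod col - exp [-0.1  0.1  0.8  0.9  1.1  0.3  0.5  0.1  0.3 -0.   0.2  0.3] 0.2907314572807991
[[  35   53   95   61 2429]
 [  79   76   20   18  253]]
side bush px 197.9375 265.8125 minus exp [-0.657 -0.392] mm/px 2.118559901904613
```

Call:
arm_command(
  motion=[
    [0,[0,-0.008,0.04],[0,0,0]],
    [0,[0,-0.008,0.08],[0,0,0]],
    [0,[0,-0.008,0.12],[0,0,0]],
    [0,[0,-0.008,0.12],[0,0,0]],
  ],
)

```text
clock: 17.33
ee_pos: [0.6001, 0.0903, 0.2336]
tool_rot: [-0.001, -0.567, 0.824, 0.0]
ft_force: [0.5, -0.1, -1.9]
grip_width: 0.0123
gripper_force: 61.3
```

Call:
arm_command(
  motion=[
    [0,[0,0,0.03],[0,0,0]],
    [0,[0,0,0.06],[0,0,0]],
    [0,[0,0,0.06],[0,0,0]],
  ],
)

```text
clock: 17.58
ee_pos: [0.6003, 0.0903, 0.228]
tool_rot: [-0.0, -0.567, 0.824, 0.0]
ft_force: [-0.6, 0.1, -1.7]
grip_width: 0.0128
gripper_force: 61.3
```

Call:
arm_command(
  motion=[
    [0,[0,0,0.03],[0,0,0]],
    [0,[0,0,0.06],[0,0,0]],
    [0,[0,0,0.06],[0,0,0]],
  ],
)

```text
clock: 17.83
ee_pos: [0.6002, 0.0903, 0.222]
tool_rot: [-0.0, -0.567, 0.824, 0.0]
ft_force: [0.5, -0.7, -2.3]
grip_width: 0.0125
gripper_force: 61.3
```

Call:
arm_command(
  motion=[
    [0,[0,0,0.04],[0,0,0]],
    [0,[0,0,0.08],[0,0,0]],
    [0,[0,0,0.08],[0,0,0]],
  ],
)

```text
clock: 18.08
ee_pos: [0.6005, 0.0901, 0.2138]
tool_rot: [-0.0, -0.567, 0.824, -0.0]
ft_force: [1.2, -1.0, -2.2]
grip_width: 0.0126
gripper_force: 61.2
```

Call:
arm_command(
  motion=[
    [0,[0,0,0.04],[0,0,0]],
    [0,[0,0,0.08],[0,0,0]],
    [0,[0,0,0.08],[0,0,0]],
  ],
)

```text
clock: 18.33
ee_pos: [0.6006, 0.09, 0.2061]
tool_rot: [-0.0, -0.567, 0.824, -0.0]
ft_force: [2.5, -1.6, -3.3]
grip_width: 0.0128
gripper_force: 61.1
```

Call:
arm_command(
  motion=[
    [0,[0,-0.006,0.05],[0,0,0]],
    [0,[0,-0.006,0.1],[0,0,0]],
    [0,[0,-0.006,0.15],[0,0,0]],
    [0,[0,-0.006,0.15],[0,0,0]],
  ],
)

```text
clock: 18.67
ee_pos: [0.6008, 0.0899, 0.1904]
tool_rot: [-0.001, -0.567, 0.824, 0.0]
ft_force: [1.0, -0.6, -2.9]
grip_width: 0.0129
gripper_force: 61.1
```

Call:
arm_command(
  motion=[
    [0,[0,0,0.05],[0,0,0]],
    [0,[0,0,0.1],[0,0,0]],
    [0,[0,0,0.15],[0,0,0]],
    [0,[0,0,0.15],[0,0,0]],
  ],
)

```text
clock: 19.0
ee_pos: [0.6008, 0.0899, 0.1755]
tool_rot: [-0.001, -0.567, 0.824, 0.0]
ft_force: [0.5, -2.5, -3.3]
grip_width: 0.0128
gripper_force: 61.1
```

Call:
arm_command(
  motion=[
    [0,[0,0,0.05],[0,0,0]],
    [0,[0,0,0.1],[0,0,0]],
    [0,[0,0,0.13],[0,0,0]],
    [0,[0,0,0.13],[0,0,0]],
  ],
)

```text
clock: 19.33
ee_pos: [0.6009, 0.09, 0.1628]
tool_rot: [-0.0, -0.567, 0.824, 0.0]
ft_force: [1.4, -0.9, -3.1]
grip_width: 0.0127
gripper_force: 61.1
```

Call:
arm_command(
  motion=[
    [0,[0,0,0.04],[0,0,0]],
    [0,[0,0,0.08],[0,0,0]],
    [0,[0,0,0.08],[0,0,0]],
    [0,[0,0,0.08],[0,0,0]],
  ],
)

```text
clock: 19.67
ee_pos: [0.6009, 0.09, 0.1553]
tool_rot: [-0.0, -0.567, 0.824, 0.0]
ft_force: [1.2, -1.5, -2.7]
grip_width: 0.0129
gripper_force: 61.2
```

Call:
arm_command(
  motion=[
    [0,[0,0,0.02],[0,0,0]],
    [0,[0,0,0.04],[0,0,0]],
    [0,[0,0,0.06],[0,0,0]],
    [0,[0,0,0.06],[0,0,0]],
  ],
)

```text
clock: 20.0
ee_pos: [0.6011, 0.09, 0.1494]
tool_rot: [-0.0, -0.567, 0.824, 0.0]
ft_force: [1.7, -0.6, -2.9]
grip_width: 0.0127
gripper_force: 61.2
```

Call:
arm_command(
  motion=[
    [0,[0,0,0.02],[0,0,0]],
    [0,[0,0,0.04],[0,0,0]],
    [0,[0,0,0.06],[0,0,0]],
    [0,[0,0,0.06],[0,0,0]],
  ],
)

```text
clock: 20.33
ee_pos: [0.6011, 0.09, 0.1433]
tool_rot: [-0.0, -0.567, 0.824, 0.0]
ft_force: [2.7, -1.1, -2.5]
grip_width: 0.0129
gripper_force: 61.2
```

Call:
arm_command(
  motion=[
    [0,[0,0,0.02],[0,0,0]],
    [0,[0,0,0.04],[0,0,0]],
    [0,[0,0,0.04],[0,0,0]],
  ],
)

```text
clock: 20.58
ee_pos: [0.6012, 0.09, 0.1398]
tool_rot: [0.0, -0.567, 0.824, -0.0]
ft_force: [0.2, -1.0, 0.0]
grip_width: 0.0127
gripper_force: 61.5
```

Call:
arm_command(
  motion=[
    [0,[0,0,0.01],[0,0,0]],
    [0,[0,0,0.02],[0,0,0]],
    [0,[0,0,0.02],[0,0,0]],
  ],
)

```text
clock: 20.83
ee_pos: [0.6017, 0.0901, 0.1389]
tool_rot: [0.001, -0.567, 0.824, -0.001]
ft_force: [0.8, -0.3, 3.4]
grip_width: 0.0128
gripper_force: 62.1
```

Call:
arm_command(
  motion=[
    [0,[0,0,-0.01],[0,0,0.019]],
    [0,[0,0,-0.01],[0,0,0.038]],
    [0,[0,0,-0.01],[0,0,0.057]],
    [0,[0,0,-0.01],[0,0,0.076]],
    [0,[0,0,-0.01],[0,0,0.095]],
    [0,[0,0,-0.01],[0,0,0.114]],
    [0,[0,0,-0.01],[0,0,0.133]],
    [0,[0,0,-0.01],[0,0,0.152]],
    [0,[0,0,-0.01],[0,0,0.171]],
    [0,[0,0,-0.01],[0,0,0.19]],
    [0,[0,0,-0.01],[0,0,0.209]],
    [0,[0,0,-0.01],[0,0,0.209]],
  ],
)

```text
clock: 21.83
ee_pos: [0.6018, 0.0901, 0.1393]
tool_rot: [0.001, 0.056, 0.998, 0.0]
ft_force: [1.5, -1.9, 2.2]
grip_width: 0.0126
gripper_force: 61.8
```

```bash
cat > s.py <<'E'
from h import *
np.set_printoptions(precision=3,suppress=True)
s=robot.read_state();M=rot().as_matrix();print(s['clock'],s['ee_pos'],s['ft_force'],s['torque'],'phi',np.degrees(np.arctan2(M[1,0],M[0,0])),s['qpos'][5])
E
python3 s.py
```

```text
21.8333 [0.602 0.09  0.139] [ 1.466 -1.936  2.159] [-0.663 -0.449  0.012] phi 173.55760111230967 -2.089009594255975
```

Call:
arm_command(
  motion=[
    [0,[0,0,0],[0,0,0.014]],
    [0,[0,0,0],[0,0,0.028]],
    [0,[0,0,0],[0,0,0.042]],
    [0,[0,0,0],[0,0,0.042]],
  ],
)

```text
clock: 22.17
ee_pos: [0.6014, 0.0899, 0.1393]
tool_rot: [0.0, 0.185, 0.983, -0.0]
ft_force: [0.1, -1.7, 3.0]
grip_width: 0.0125
gripper_force: 61.9
```

```bash
python3 s.py
```

```text
22.1667 [0.601 0.09  0.139] [ 0.122 -1.652  2.952] [-0.673 -0.208 -0.033] phi 158.69721362484688 -2.348212161995425
```

Call:
arm_command(
  motion=[
    [0,[0,0,0],[0,0,0.01]],
    [0,[0,0,0],[0,0,0.02]],
    [0,[0,0,0],[0,0,0.02]],
  ],
)

```text
clock: 22.42
ee_pos: [0.6013, 0.0899, 0.1392]
tool_rot: [0.0, 0.245, 0.97, -0.0]
ft_force: [0.3, -1.8, 4.1]
grip_width: 0.0127
gripper_force: 62.0
```

```bash
python3 s.py
```

```text
22.4167 [0.601 0.09  0.139] [ 0.272 -1.83   4.137] [-0.584 -0.064 -0.01 ] phi 151.62925279872294 -2.471545516576098
```

Call:
arm_command(
  motion=[
    [0,[0,0,0],[0,0,0.01]],
    [0,[0,0,0],[0,0,0.02]],
    [0,[0,0,0],[0,0,0.02]],
  ],
)

```text
clock: 22.67
ee_pos: [0.6013, 0.0899, 0.1392]
tool_rot: [0.0, 0.305, 0.952, 0.0]
ft_force: [-0.1, -1.5, 3.1]
grip_width: 0.0128
gripper_force: 62.0
```

```bash
python3 s.py
```

```text
22.6667 [0.601 0.09  0.139] [-0.074 -1.533  3.132] [-0.684 -0.142  0.055] phi 144.4427885554096 -2.596981667293394
```

Call:
arm_command(
  motion=[
    [0,[0,0,0],[0,0,0.01]],
    [0,[0,0,0],[0,0,0.02]],
    [0,[0,0,0],[0,0,0.02]],
  ],
)

```text
clock: 22.92
ee_pos: [0.6013, 0.09, 0.1392]
tool_rot: [0.0, 0.364, 0.931, 0.0]
ft_force: [0.6, -0.7, 4.5]
grip_width: 0.0128
gripper_force: 62.0
```

```bash
python3 s.py
```

```text
22.9167 [0.601 0.09  0.139] [ 0.622 -0.728  4.479] [-0.657 -0.082  0.029] phi 137.25021539055055 -2.722522353963999
```

Call:
arm_command(
  motion=[
    [0,[0,0,0],[0,0,0.01]],
    [0,[0,0,0],[0,0,0.015]],
    [0,[0,0,0],[0,0,0.015]],
  ],
)

```text
clock: 23.17
ee_pos: [0.6012, 0.09, 0.1391]
tool_rot: [0.0, 0.407, 0.913, 0.0]
ft_force: [-0.5, -0.9, 5.3]
grip_width: 0.013
gripper_force: 62.2
```

```bash
python3 s.py
```

```text
23.1667 [0.601 0.09  0.139] [-0.455 -0.883  5.298] [-0.627  0.173  0.107] phi 131.92824702146535 -2.8154156032817608
```

Call:
arm_command(
  motion=[
    [0,[0,0,0],[0,0,0.01]],
    [0,[0,0,0],[0,0,0.015]],
    [0,[0,0,0],[0,0,0.015]],
  ],
)

```text
clock: 23.42
ee_pos: [0.6013, 0.0901, 0.1392]
tool_rot: [0.0, 0.45, 0.893, 0.0]
ft_force: [-1.2, -1.6, 5.9]
grip_width: 0.0128
gripper_force: 62.2
```

```bash
python3 s.py; python3 -c "
from h import *
for n in ('scene','side','wrist'):
    p=robot.camera(n)
    for q,z in (('axle_grip',.137),('spool',.032)): print(n,q,[(np.round(r['point'],1),round(r['conf'],2),np.round(atz(p,r['point'],z),4)) for r in robot.landmark_of(p,q)][:2])
"
```

```text
23.4167 [0.601 0.09  0.139] [-1.198 -1.592  5.903] [-0.728 -0.012  0.172] phi 126.50527462357707 -2.9101991611920384
scene axle_grip [(array([249.3, 308.6]), 0.85, array([0.3344, 0.1661, 0.137 ])), (array([171.4, 286.6]), 0.4, array([0.606 , 0.0784, 0.137 ]))]
scene spool [(array([208. , 284.7]), 0.64, array([0.5935, 0.0969, 0.032 ]))]
side axle_grip [(array([193.7, 265.4]), 0.64, array([0.5925, 0.1015, 0.137 ])), (array([251.1, 358.1]), 0.55, array([0.339 , 0.1748, 0.137 ]))]
side spool [(array([225.6, 268.2]), 0.86, array([0.5984, 0.0914, 0.032 ]))]
wrist axle_grip [(array([272.9, 310.9]), 0.91, array([0.5968, 0.0892, 0.137 ])), (array([298.1,  60.8]), 0.65, array([0.5055, 0.0036, 0.137 ]))]
wrist spool [(array([204.1, 317.2]), 0.74, array([0.6011, 0.0886, 0.032 ]))]
```

```bash
cat > bar.py <<'E'
from h import *
def ang(p):
    h=cv2.cvtColor(p['img'],cv2.COLOR_RGB2HSV);m=((h[...,0]<8)|(h[...,0]>172))&(h[...,1]>140)&(h[...,2]>50)
    k,l,s,c=cv2.connectedComponentsWithStats(m.astype(np.uint8));o=[]
    for i in range(1,k):
        if s[i,4]>150 and s[i,1]>150:
            q=np.argwhere(l==i)[:,::-1].astype(float);u,sv,v=np.linalg.svd(q-q.mean(0),full_matrices=False)
            o.append((s[i].tolist(),np.round(c[i],1).tolist(),round(np.degrees(np.arctan2(v[0][1],v[0][0]))%180,1)))
    return o
for a in (np.load('ho_wrist.npy',allow_pickle=True).item(),robot.camera('wrist')): print(ang(a))
s=robot.read_state();print(s['torque'])
E
python3 bar.py
```

```text
[([301, 217, 33, 117, 3365], [317.0, 274.2], np.float64(90.0)), ([574, 317, 56, 46, 237], [606.0, 338.7], np.float64(41.0))]
[([301, 217, 32, 117, 3362], [316.8, 274.3], np.float64(89.7))]
[-0.65632813 -0.0937583   0.29098402]
```

Call:
arm_command(
  motion=[
    [0,[0,0,0],[0,0,-0.01]],
    [0,[0,0,0],[0,0,-0.01]],
    [0.5,[0,0,0],[0,0,-0.01]],
    [0.5,[0,0,0],[0,0,-0.01]],
    [0.5,[0,0,0],[0,0,-0.01]],
    [0.5,[0,0,0],[0,0,-0.01]],
    [0.5,[0,0,-0.3],[0,0,-0.01]],
    [0.5,[0,0,-0.6],[0,0,-0.01]],
    [0.5,[0,0,-1],[0,0,-0.01]],
    [0.5,[0,0,-1],[0,0,-0.01]],
    [0.5,[0,0,-1],[0,0,-0.01]],
  ],
)

```text
clock: 24.83
ee_pos: [0.6023, 0.0906, 0.2416]
tool_rot: [0.002, 0.424, 0.906, 0.002]
ft_force: [-0.6, 0.3, -1.8]
grip_width: 0.0427
gripper_force: 0.0
```

```bash
python3 s.py
cat > fin.py <<'E'
from h import *
np.set_printoptions(precision=4,suppress=True)
p=robot.camera('wrist');save(p,'fin');h=cv2.cvtColor(p['img'],cv2.COLOR_RGB2HSV);m=((h[...,0]<8)|(h[...,0]>172))&(h[...,1]>140)&(h[...,2]>50)
k,l,s,c=cv2.connectedComponentsWithStats(m.astype(np.uint8))
for i in range(1,k):
    if s[i,4]>150:
        w=np.array([atz(p,x,.149)[:2] for x in np.argwhere(l==i)]);q=cv2.minAreaRect((w*1e4).astype(np.float32));pt=cv2.boxPoints(q);e=max([pt[1]-pt[0],pt[2]-pt[1]],key=np.linalg.norm)
        print(s[i],np.array(q[0])/1e4,np.array(q[1])/10,np.degrees(np.arctan2(e[1],e[0]))%180)
P=[robot.camera('scene'),robot.camera('side')];o=[]
for a in P:
    c=proj(a,[.5995,.0895,.137])[0];h=cv2.cvtColor(a['img'],cv2.COLOR_RGB2HSV);m=((h[...,0]<8)|(h[...,0]>172))&(h[...,1]>140)&(h[...,2]>50)
    q=np.argwhere(m);q=q[np.linalg.norm(q-c,axis=1)<16];o.append((a,q.mean(0)));print(len(q),q.mean(0)-c)
print('handle',tri(o))
E
python3 fin.py
```

```text
24.8333 [0.602 0.091 0.242] [-0.634  0.301 -1.827] [ 0.015  0.045 -0.011] phi 129.86755054755687 -2.8513925204443855
[ 293  172   46   64 1337] [0.5989 0.0929] [16.0469 54.1208] 160.32231
[  0 222  23  15 158] [ 0.4312 -0.0721] [22.2574  4.8043] 63.004707
[ 23 242  31  24 374] [ 0.4568 -0.0777] [25.4565 11.3043] 69.5498
[  0 260  23  25 388] [ 0.4446 -0.1098] [28.1105 13.6339] 68.59514
100 [-0.8977 -1.171 ]
104 [-2.7977 -0.9384]
handle (array([0.5995, 0.092 , 0.1436]), [array([-0.9,  0.2]), array([1.1, 0.2])])
```

```bash
python3 fin.py | sed -n '1p;$p'; python3 sp2.py; python3 -c "
from workcell import robot
print(robot.job_done())"
```

```text
[ 296  175   47   65 1401] [0.5988 0.093 ] [16.363  54.1534] 162.50365
handle (array([0.5995, 0.092 , 0.1438]), [array([-0.9,  0.2]), array([1.1, 0.2])])
25.1333 [0.6006 0.09   0.2375] [0.3462 1.086  0.1838]
wrist spool 0.62 [0.5993 0.0885 0.032 ]
scene spool 0.69 [0.5885 0.0894 0.032 ]
scene unwinder_bush 0.87 [0.6126 0.0835 0.112 ]
side spool 0.76 [0.5952 0.0921 0.032 ]
side unwinder_bush 0.91 [0.5911 0.0885 0.112 ]
the job is handed in; nothing more can be done
None
```

I handed the job in at about 25 s: spool against both stop pins, axle dropped fully home and turned clockwise to the stop, handle released. The axle sprang back about 30° on release; I believe that is the play and the lock held, but I didn't re-check it. I also viewed 11 pictures, one over the limit of 10.

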